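# Load the overhang demonstrator and hold its telescopic arm at the mark

## Robot

A 6-joint arm with a two-finger parallel gripper is mounted at the origin on a cart in front of the work surface, level with it; the furniture and walls round the work are solid. World frame = base frame: x ahead of the robot, y to its left, z up, the work surface at z = 0. Lengths are in m, angles in degrees, forces in N, time in s.
With the tool pointing down it reaches from about 0.3 to 0.75 m from the base axis. Payload 8.5 kg.
Tool frame: the origin (TCP) lies midway between the tips of the shut fingers; the grasp point (between the pads) lies 19 mm behind it; z points along the fingers, y is the direction in which the jaws open and shut (so a half turn about z gives the same grasp; the last joint's range is limited). The gripper opens to 85 mm and grips with 20 to 120 N. Pads are 22 mm wide; open, the fingers measure 114 mm over their backs; the gripper's body (76 mm by 85 mm) begins 54 mm behind the grasp point. The pads swing forward as they close: fully open they stand 13 mm farther back than shut.
Start: joints at [-78.283, 21.807, 74.336, -0, 83.858, -12.336], TCP at [0.224, -0.502, 0.231] pointing down, gripper open.
Joint ranges: [-178.18, 178.18], [-50.72, 133.34], [12.68, 142.11], [-81.47, 261.47], [9.98, 163.14], [-165.26, 165.26]. Speed limits (degrees/s): [136.94, 136.94, 180, 180, 180, 180].

## Interface

Orientations are given as a 3x3 rotation matrix whose columns are the frame's x, y, z axes.
In Python, from rig import env, viewer, ticket gives the robot as it stands. The module is installed in compiled form; this text tells all that it offers.
- The arm moves only by the shell command python3 -m pendant 'ROWS' [FORCE]. ROWS is JSON, a list of rows, each a list of 3 entries, a list of its own where there are three numbers: the shift along the world's x, y, z in mm, then the turn about the world's z in rad, then the opening, from -1 (shut) to 1 (fully open). A call has 1 to 12 rows; each row shifts and turns the pose as measured when the row begins; what a row does not reach is not made up. A row lasts 1/8 s, in which the tool goes at most 62.5 mm and 10.7 degrees, less where a joint would pass 70% of its speed; a pose out of reach is approached as far as the arm can. A call with a gripper value outside its range is refused whole. The fingers move at their own pace and stop on an object; FORCE is the grip in N (left out, the last holds). Time passes only in rows, so rows that do not move let the fingers close. It gives the time, the measured TCP pose, the force and the opening at its end, in the units of the state.
- env.observe(): the state, without advancing time (a new reading comes with each control period).
- viewer.get_image(name): name is "scene" or "top"; returns (picture, depth): 384x512x3 uint8, red, green, blue; 384x512 float32, m along the optical axis (not along the pixel's ray), 0 where there is no reading.
- viewer.camera_params(name): a dict with "fx", "fy", "cx", "cy" (pixels), "rvec" (rotation vector, rad) and "tvec" (3), from world to camera coordinates, as OpenCV has them. Camera axes: x right, y down, z forward; pixel columns grow to the right and rows downward; lengths in m; the calibration is good to about 2 mm. A picture is of the moment at which its call begins. camera_params takes no time and is no camera call.
- ticket.close_job(): hands the job in, once; it reports no verdict.
The state is a dict: "time_s": time; "q": joint angles; "qvel": joint speeds; "joint_efforts": joint torques, N m; "position": TCP position; "tool_rot": TCP orientation; "ft_force": force on the tool from outside, world axes, zero at the start; "wrist_torque": the same for the moment, N m; "grip_width": finger opening in m.
Only numpy, scipy, OpenCV 4.12 (cv2) and the standard library are available. Lean on these libraries where they do the work, as an engineer would, in place of code of your own. Each camera call takes 0.05 s, during which the arm holds its last target. There are 200 camera calls.

## Task

Set up the overhang demonstrator: take the steel dowel pin from its sloping blue cradle and stand it upright, right down in the brass cup at the end of the telescopic arm, and let go of it. Then squeeze the grip head so that its red lock button is pressed in, draw the arm out until the red pointer stands at the green tab on the scale, and finish while still holding the head there with the button pressed; never drag the arm while it is locked, and leave the parts lying round about where they are.

Things in the scene. Friction and masses are not known exactly. Their poses are not given: they have to be found in the camera images.
- demonstrator: fixed bench unit 360 x 82 mm, plate 10 mm thick; origin on the table (z = 0) at the middle of its length. Its x axis is the direction in which the arm slides out, z up; the scale and the red lock button are on its +y side. The aluminium outer tube (46 mm wide, top at z 83 mm) fills x = -175 to -55 mm. White scale bar at y = 34 to 50 mm, top at z 22 mm, a tick each 10 mm.
- extension (a joint): how far the arm is drawn out of the outer tube, 0 to 0.100 m (end stop); it carries grip head, pointer and cup along the demonstrator's +x. About 1 N of friction when unlocked; it starts fully in, at 0. Locked, a latch pin on the button stands between the teeth of a strip on the base plate (a gap each 10 mm) and blocks it but for 0.5 mm of play.
- lock_button (a joint): red lock button on the +y side of the grip head, round, 19 mm across, facing +y: 0 out (arm locked), 0.005 m fully pressed in towards -y (arm free; 0.0035 is enough). It springs back with 8 to 10 N and the arm locks again in the next gap when it is let go.
- telescopic_arm: the sliding arm with its grip head, beam and cup. Grip head: grey block, 36 mm along x, 30 mm wide in y (y = -15 to +15 mm), from z 30 to 82 mm above the table; axes as the demonstrator's, the body's origin lies at table height below the middle of this head. The lock button stands 8 mm out of its +y face, so head and button are 38 mm wide together, 33 mm with the button pressed.
- head_grip (a point): middle of grip head and button, on the height of the button's axis (62 mm above the table): where fingers closing along the demonstrator's y squeeze head and button together from above
- pointer (a point): tip of the red pointer of the grip head, beside the scale, in line (same x) with the middle of head and button; moves with the arm. Axes as the demonstrator's
- mark (a point): middle of the top of the green tab (8 mm wide along the scale, 4 mm high) on the scale bar; axes as the demonstrator's. The pointer is at the mark when it has the same x in the demonstrator's frame. The pointer starts 40 to 88 mm short of it
- cup_floor (a point): centre of the inner floor of the brass cup on the arm, 80 mm ahead (+x) of the head's middle, 20 mm above the table, z axis up. Bore 15 mm across and 18 mm deep, then a funnel opening to 25 mm at the rim, 28 mm above the floor; the cup is 36 mm across at the rim. Only a low beam (top at z 39 mm) joins it to the head
- dowel_pin: the round steel dowel pin, 12 mm across, 70 mm long, 0.05 to 0.08 kg; origin on its surface, half-way along; its y axis is its length
- pin_center (a point): centre of the dowel pin; y axis along its length. At the start +y points to its upper end, which leans 40 degrees from vertical towards the cradle's +x; the upper 25 mm are free on both sides (the floor of the cradle's trough is 9 mm wide, narrower than the pin)
- cradle: fixed sloping blue cradle on an 80 x 56 mm steel foot 8 mm thick; origin at the middle of the foot, on the table; its trough slopes upwards to +x. The pin lies in the trough with its lower end against a stop 20 mm above the table; its side walls cover only the lower 26 mm of the pin. The pin can be lifted straight up
- thrust_bearing: bystander: black bearing lying flat, 62 mm across, 15 mm high; origin under its centre
- grease_tin: bystander: round tin, 54 mm across, 48 mm high; origin under its centre

How it is judged (in metres and radians):
On the way, in this order (a step that is already met when the one before it is completed fails the run):
1. the pin stands upright in the cup, down on its floor, and is let go (horizontal distance between pin_center and cup_floor below 0.006 m and angle between the y axis of pin_center and the z axis of cup_floor, either way round below 0.16 rad and z of pin_center in the frame of cup_floor between 0.03 and 0.041 m and contact force between the fingers and dowel_pin below 0.1 N), for 0.3 s.
2. with the lock button pressed, the arm is drawn out to the mark (all of step 1 and value of joint lock_button above 0.0035 m and x of pointer in the frame of mark between -0.004 and 0.004 m), for 0.2 s.
At the end, for the whole second after the job is handed in: Pointer at rest within 4 mm of the green tab's middle along the scale; fingers hold the grip head (over 3 N), lock button at least 3.5 mm in; pin untouched in the cup: centre within 6 mm of its axis and 30 to 41 mm above its floor, within 0.16 rad of upright (all of step 2 and contact force between the fingers and telescopic_arm above 3 N and velocity of joint extension between -0.01 and 0.01 m/s); the arm keeps its last pose, push and grip.
It fails at once if the arm is dragged while its lock button is out (value of joint lock_button below 0.0012 m and (velocity of joint extension above 0.04 m/s or velocity of joint extension below -0.04 m/s)).
It fails at once if the thrust_bearing is pushed more than 25 mm away (distance of thrust_bearing from where it was at the start of the episode above 0.025 m).
It fails at once if the grease_tin is pushed more than 25 mm away (distance of grease_tin from where it was at the start of the episode above 0.025 m).
It also fails if it takes over 56 s, if anything falls off the work surface, if the arm or the gripper's body presses on something with over 40 N, if the wrist force passes 120 N, or if a joint passes its speed limit or range.

## Working session

There is one attempt and no reset: what is moved stays moved. The work goes in short steps, Python scripts to look and compute and a shell command to move; the robot and the scene stay as the last step left them, time stands still between calls to the robot, and variables do not carry over. Pictures are saved under pics/ and viewed, about 8 in all and at most 12, crops included, and the job is handed in when it is done.

```bash
mkdir -p pics
cat > h.py <<'E'
from rig import env, viewer, ticket
import numpy as np, cv2
def grab(name):
    im,d=viewer.get_image(name); p=viewer.camera_params(name)
    R=cv2.Rodrigues(np.array(p["rvec"],float))[0]; t=np.array(p["tvec"],float).ravel()
    return im,d,p,R,t
def save(im,f): cv2.imwrite("pics/"+f,cv2.cvtColor(im,cv2.COLOR_RGB2BGR))
def onplane(u,v,z,p,R,t):
    c=-R.T@t; r=R.T@np.array([(u-p["cx"])/p["fx"],(v-p["cy"])/p["fy"],1.0]); return c+r*(z-c[2])/r[2]
def cloud(d,p,R,t):
    v,u=np.mgrid[:d.shape[0],:d.shape[1]]
    P=np.stack([(u-p["cx"])/p["fx"]*d,(v-p["cy"])/p["fy"]*d,d],-1)
    return (P-t)@R
E
python3 - <<'E'
from h import *
for n in("scene","top"):
    im,d,p,R,t=grab(n); save(im,n+"0.png"); print(n,p["fx"],-R.T@t,R[2]); np.savez(n+"0.npz",im=im,d=d)
s=env.observe();print(s)
E
```

```text
scene 376.40232557855813 [-0.04263197  0.74157239  0.53656476] [ 0.50963668 -0.72566908 -0.46224976]
top 494.26692601602974 [ 0.32020945 -0.01626342  1.35373866] [ 0.15945101 -0.01142297 -0.98713975]
{'time_s': 0.1, 'q': array([-7.82819247e+01,  2.18373292e+01,  7.43792873e+01, -3.58308820e-04,
        8.38584312e+01, -1.23351453e+01]), 'qvel': array([-0.04413761, -0.16513326, -0.07680712, -0.00199509,  0.14475593,
       -0.01950564]), 'joint_efforts': array([ 4.13497182e-03, -4.49221623e+01, -2.31655562e+01, -9.12784276e-05,
        3.65622524e-03, -1.22487893e-05]), 'position': array([ 0.22411891, -0.50197688,  0.23077827]), 'tool_rot': array([[ 9.13167020e-01,  4.07585476e-01, -2.72109619e-04],
       [ 4.07585475e-01, -9.13166162e-01,  1.28126840e-03],
       [ 2.73745096e-04, -1.28091998e-03, -9.99999142e-01]]), 'ft_force': array([-0.33575596,  1.33943211,  0.21333179]), 'wrist_torque': array([ 0.02811346, -0.029391  ,  0.0073201 ]), 'grip_width': 0.08580240913818385}
```

View pics/top0.png

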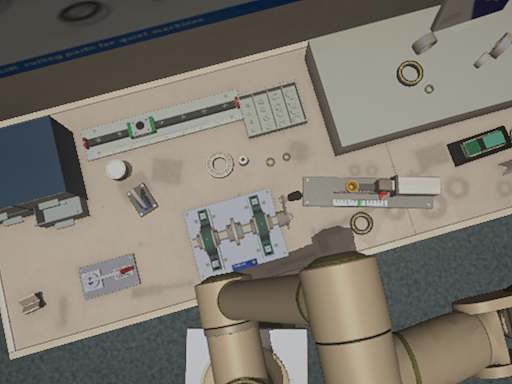

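View pics/scene0.png

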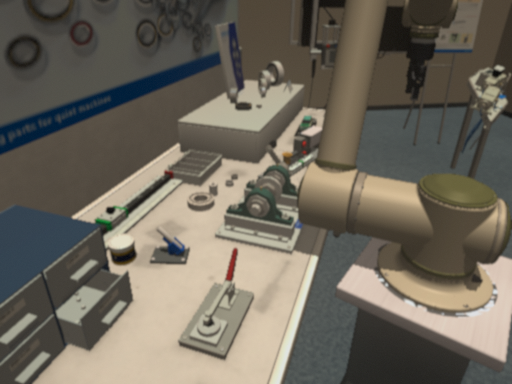

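The top view shows the demonstrator around (370,192) with cup (352,185), head (384,185) and green tab (360,203). The cradle with the pin is at (141,198), the tin at (117,169) and the bearing at (361,223). I'll enlarge both areas.

Run:
```python
from h import *
im=np.load("top0.npz")["im"]
a=cv2.resize(im[170:225,295:445],(800,293),interpolation=cv2.INTER_CUBIC)
b=cv2.resize(im[175:222,110:180],(440,295),interpolation=cv2.INTER_CUBIC)
s=np.load("scene0.npz")["im"][220:268,145:195]
c=cv2.resize(s,(307,295),interpolation=cv2.INTER_CUBIC)
o=np.zeros((592,800,3),np.uint8);o[:293]=a;o[295:590,:440]=b;o[295:590,450:757]=c
save(o,"crop0.png")
```

```text
(no output)
```

View pics/crop0.png

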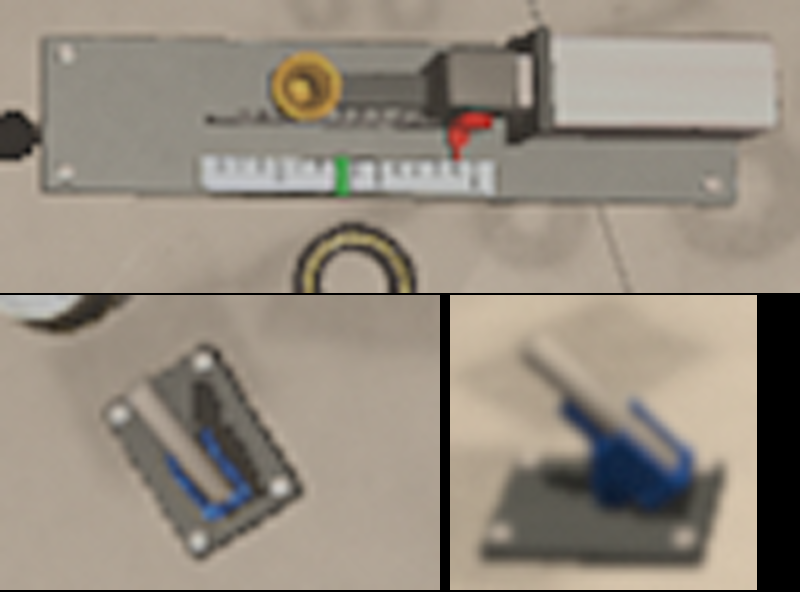

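Run:
```python
from h import *
p=viewer.camera_params("top");R=cv2.Rodrigues(np.array(p["rvec"],float))[0];t=np.array(p["tvec"],float).ravel()
im=np.load("top0.npz")["im"];hsv=cv2.cvtColor(im,cv2.COLOR_RGB2HSV).astype(int);H,S,V=hsv[...,0],hsv[...,1],hsv[...,2]
for n,(u,v) in dict(table=(320,215),plate=(315,190),foot=(155,192),foot2=(134,207),pin=(137,194),tube=(420,184)).items(): print(n,im[v,u],hsv[v,u])
def roi(m,a,b,c,d):
    o=np.zeros(m.shape,np.uint8);o[c:d,a:b]=m[c:d,a:b];return o
def cen(m):
    v,u=np.nonzero(m);return u.mean(),v.mean(),len(u)
masks=dict(green=(roi((H>45)&(H<80)&(S>100),350,370,190,215),.026),red=(roi(((H<8)|(H>172))&(S>130),370,395,185,205),.03),
 cup=(roi((H>12)&(H<30)&(S>115),343,362,174,196),.045),blue=(roi((H>100)&(H<125)&(S>130),125,160,180,220),.04))
for n,(m,z) in masks.items():
    u,v,k=cen(m);x,y,w,h=cv2.boundingRect(m);print(n,round(u,2),round(v,2),k,(x,y,w,h),onplane(u,v,z,p,R,t).round(4))
# low-saturation plate & foot vs table
for n,(a,b,c,d),z in (("plate",(297,440,170,212),.010),("foot",(125,165,175,222),.008)):
    m=roi(S<38,a,b,c,d);cs,_=cv2.findContours(m,cv2.RETR_EXTERNAL,cv2.CHAIN_APPROX_NONE);c=max(cs,key=cv2.contourArea)[:,0]
    P=np.array([onplane(u,v,z,p,R,t)[:2] for u,v in c],np.float32)*1000
    print(n,len(c),cv2.minAreaRect(P),cv2.boxPoints(cv2.minAreaRect(P)).round(1).tolist())
print(S[190:212:1,330].tolist());print(S[195,118:165].tolist())
```

```text
table [176 164 149] [ 17  39 176]
plate [147 142 133] [ 19  24 147]
foot [171 160 145] [ 17  39 171]
foot2 [149 139 125] [ 18  41 149]
pin [124 116 106] [ 17  37 124]
tube [186 180 171] [ 18  21 186]
green 358.5 203.0 14 (358, 200, 2, 7) [ 0.4847 -0.2991  0.026 ]
red 382.11 193.67 36 (379, 191, 9, 9) [ 0.5102 -0.3631  0.03  ]
cup 351.89 185.89 122 (346, 180, 13, 12) [ 0.5285 -0.2784  0.045 ]
blue 143.88 204.08 26 (138, 197, 11, 13) [0.4757 0.2778 0.04  ]
plate 495 ((523.940185546875, -338.9398193359375), (377.4142761230469, 96.07530212402344), 89.34130096435547) [[473.70001220703125, -527.0999755859375], [569.7999877929688, -528.2000122070312], [574.0999755859375, -150.8000030517578], [478.1000061035156, -149.6999969482422]]
foot 172 ((492.1610412597656, 291.0267639160156), (77.14826965332031, 54.86756134033203), 33.968021392822266) [[444.79998779296875, 292.20001220703125], [475.5, 246.6999969482422], [539.5, 289.79998779296875], [508.79998779296875, 335.29998779296875]]
[25, 24, 23, 23, 24, 24, 24, 24, 24, 24, 26, 24, 22, 21, 22, 22, 34, 42, 39, 41, 39, 40]
[40, 42, 41, 41, 43, 42, 43, 45, 43, 37, 11, 12, 36, 31, 31, 40, 39, 37, 38, 39, 44, 35, 32, 47, 34, 35, 50, 36, 32, 29, 29, 27, 28, 45, 44, 40, 41, 40, 40, 40, 40, 40, 39, 40, 40, 38, 41]
```

Run:
```python
from h import *
p=viewer.camera_params("top");R=cv2.Rodrigues(np.array(p["rvec"],float))[0];t=np.array(p["tvec"],float).ravel()
z=np.load("top0.npz");im,d=z["im"],z["d"];S=cv2.cvtColor(im,cv2.COLOR_RGB2HSV)[...,1].astype(float)
S=cv2.GaussianBlur(S,(0,0),.7)
pts=[]
for u in range(308,428):
    for v in range(203,214):
        if S[v,u]<=32<S[v+1,u]:
            pts.append(onplane(u,v+(32-S[v,u])/(S[v+1,u]-S[v,u]),.010,p,R,t)[:2]);break
P=np.array(pts,np.float32);l=cv2.fitLine(P,cv2.DIST_HUBER,0,.001,.001).ravel();print("edge",l,len(P),np.degrees(np.arctan2(l[1],l[0])))
L=[]
for v in range(182,202):
    for u in range(309,296,-1):
        if S[v,u]<=32<S[v,u-1]:
            L.append(onplane(u-(32-S[v,u])/(S[v,u-1]-S[v,u]),v,.010,p,R,t)[:2]);break
print("left end",np.median(L,0),len(L))
# depth cloud around pin and cup/head
C=cloud(d,p,R,t)
f=np.array([.4922,.2910]);a=np.radians(33.9);ex=np.array([np.cos(a),np.sin(a)]);ey=np.array([-ex[1],ex[0]])
Q=C[175:222,120:170].reshape(-1,3);x=(Q[:,:2]-f)@ex;y=(Q[:,:2]-f)@ey
k=(abs(x)<.06)&(abs(y)<.03)&(Q[:,2]>.035)
o=np.argsort(x[k]);print("pin top surf x,y,z mm\n",(np.c_[x,y,Q[:,2]][k][o]*1000).round(0).astype(int).tolist())
S2=C[176:200,372:396].reshape(-1,3);k=S2[:,2]>.075;print("head top",np.nanmedian(S2[k],0),S2[k].min(0),S2[k].max(0),k.sum())
for u,v,zz in((132.3,189.3,.075),(145.3,206.8,.03)):
    g=onplane(u,v,zz,p,R,t)[:2]-f;print("pin img",g@ex,g@ey)
```

```text
edge [ 0.01155644  0.99993324  0.47773546 -0.28723454] 116 89.337845
left end [ 0.51734853 -0.1493857 ] 20
pin top surf x,y,z mm
 [[-27, -7, 36], [-24, 7, 35], [-22, 9, 35], [-21, 2, 38], [-21, 3, 42], [-21, -2, 39], [-19, -5, 37], [-19, 10, 37], [-19, 1, 36], [-18, 12, 39], [-18, -2, 43], [-18, 7, 35], [-18, -3, 36], [-17, 3, 36], [-17, -7, 37], [-17, -5, 41], [-16, 5, 37], [-16, 1, 40], [-16, 2, 46], [-16, 11, 39], [-15, -7, 46], [-15, 7, 41], [-15, -3, 41], [-15, -8, 37], [-15, 12, 42], [-14, -1, 44], [-14, 6, 51], [-14, 5, 44], [-13, 1, 45], [-13, -8, 46], [-13, 11, 44], [-13, -3, 47], [-12, 13, 47], [-12, 3, 47], [-12, -1, 50], [-11, 1, 54], [-11, -6, 45], [-11, 5, 47], [-11, 9, 43], [-10, 11, 47], [-10, -8, 47], [-9, -2, 48], [-9, 7, 47], [-9, 5, 56], [-9, 4, 49], [-9, -9, 37], [-8, 0, 48], [-7, 2, 52], [-7, -3, 49], [-7, -5, 42], [-6, 4, 54], [-6, 11, 41], [-6, -2, 51], [-6, -9, 42], [-5, 6, 54], [-5, 13, 41], [-5, 2, 57], [-4, -6, 40], [-4, 1, 49], [-4, -3, 51], [-4, -1, 57], [-3, 5, 55], [-2, 11, 40], [-2, 6, 57], [-2, 3, 60], [-2, 1, 53], [-1, -7, 38], [-1, -2, 54], [0, -1,
[... 188 characters left out ...]
, [6, 7, 68], [7, -3, 63], [7, 4, 71], [7, -2, 68], [7, 2, 64], [7, -2, 46], [7, 0, 72], [8, 2, 74], [9, 4, 76], [9, 6, 66], [10, -3, 65], [10, -1, 71], [10, 6, 77], [10, 0, 74], [11, -2, 82], [11, 2, 77], [12, 9, 62], [12, -3, 70], [13, 5, 75], [14, 1, 75], [14, 7, 75], [15, 3, 77], [15, 5, 82], [15, 1, 83], [16, 0, 77], [16, -2, 71], [17, -2, 82], [17, 3, 82], [17, 7, 78], [18, 0, 80], [20, 6, 78], [20, 2, 79], [21, -3, 74], [22, 5, 78], [22, -1, 75], [24, 1, 75]]
head top [ 0.52584124 -0.361154    0.08101692] [ 0.50042714 -0.38614593  0.0750716 ] [ 0.54994157 -0.3383867   0.08785279] 191
pin img 0.02090753070297606 -0.0010254831206699903
pin img -0.027153998918365927 0.0001424517780004072
```

```bash
python3 -m pendant '[[[10,40,5],0.03,1],[[15,50,5],0.03,1],[[17,52,5],0.03,1],[[18,52,5],0.03,1],[[18,52,0],0.03,1],[[18,52,0],0.02,1],[[18,52,0],0,1],[[18,52,0],0,1],[[18,52,0],0,1],[[18,52,0],0,1],[[18,52,0],0,1],[[18,52,0],0,1]]' 40; python3 -m pendant '[[[18,52,0],0,1],[[18,52,0],0,1],[[17,40,0],0,1],[[17,40,-10],0,1],[[0,0,0],0,1]]'
```

```text
time_s: 1.6
position: [0.429, 0.1262, 0.2484]
tool_rot: [[0.832, 0.555, -0.001], [0.555, -0.832, 0.005], [0.002, -0.005, -1.0]]
ft_force: [0.6, -1.3, 0.1]
grip_width: 0.0856
time_s: 2.22
position: [0.4997, 0.3202, 0.2356]
tool_rot: [[0.829, 0.559, -0.004], [0.559, -0.829, 0.003], [-0.002, -0.005, -1.0]]
ft_force: [-0.0, 0.2, -0.4]
grip_width: 0.0853
```

```bash
python3 -m pendant '[[[3,-22,-20],0,1],[[0,0,-50],0,0.3],[[0,0,-30],0,0.3],[[0,0,-25],0,0.3],[[0,0,0],0,0.3]]'
python3 - <<'E'
from h import *
i=grab("scene")[0][180:290,110:240]; j=grab("top")[0][165:235,90:190]
o=np.zeros((560,720,3),np.uint8);a=cv2.resize(i,None,fx=2.7,fy=2.7,interpolation=3);b=cv2.resize(j,None,fx=3.6,fy=3.6,interpolation=3)
o[:a.shape[0],:a.shape[1]]=a;o[:b.shape[0],355:355+b.shape[1]]=b;save(o[:300],"pre.png")
E
```

```text
time_s: 2.85
position: [0.5016, 0.2947, 0.108]
tool_rot: [[0.83, 0.558, -0.004], [0.558, -0.83, 0.003], [-0.002, -0.005, -1.0]]
ft_force: [0.2, -0.7, 0.2]
grip_width: 0.0555
```

View pics/pre.png

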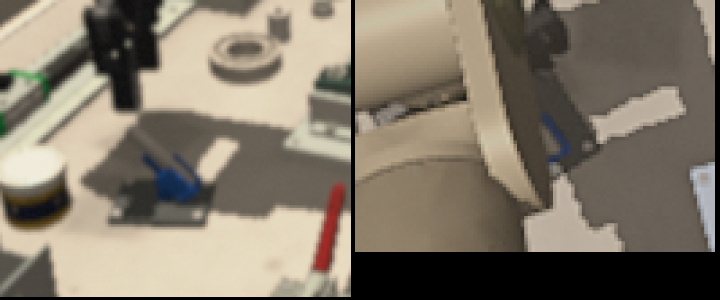

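The fingers (about (120,80) in the left crop) are above the pin's upper end at (140,130), and the tin is clear. I'll descend and grip.

```bash
python3 -m pendant '[[[1,4,-20],0,0.3],[[0,0,-20],0,0.3],[[0,0,-15],0,0.3],[[0,0,-4],0,0.3],[[0,0,0],0,0.3]]'; python3 -m pendant '[[[0,0,0],0,-1],[[0,0,0],0,-1],[[0,0,0],0,-1],[[0,0,0],0,-1]]' 40
```

```text
time_s: 3.58
position: [0.5071, 0.3, 0.0564]
tool_rot: [[0.83, 0.558, 0.012], [0.558, -0.83, 0.008], [0.014, -0.0, -1.0]]
ft_force: [0.7, -0.2, 0.3]
grip_width: 0.0554
time_s: 4.08
position: [0.5077, 0.3002, 0.058]
tool_rot: [[0.83, 0.558, 0.014], [0.558, -0.83, 0.009], [0.017, 0.0, -1.0]]
ft_force: [-0.4, -0.7, 0.2]
grip_width: 0.0101
```

Run:
```python
from h import *
s=env.observe()
for k in("q","qvel","joint_efforts","ft_force","wrist_torque"):print(k,np.round(s[k],2))
i=grab("scene")[0]; save(cv2.resize(i[100:300,60:330],None,fx=2.8,fy=2.8,interpolation=3),"grip.png")
```

```text
q [19.01 35.25 82.24  0.25 61.59 74.99]
qvel [-0.04 -0.09 -0.11 -0.06  0.11 -0.  ]
joint_efforts [ 1.000e-02 -5.216e+01 -1.839e+01  2.000e-02 -1.000e-01 -0.000e+00]
ft_force [-0.35 -0.74  0.22]
wrist_torque [-0.07  0.04 -0.01]
```

View pics/grip.png

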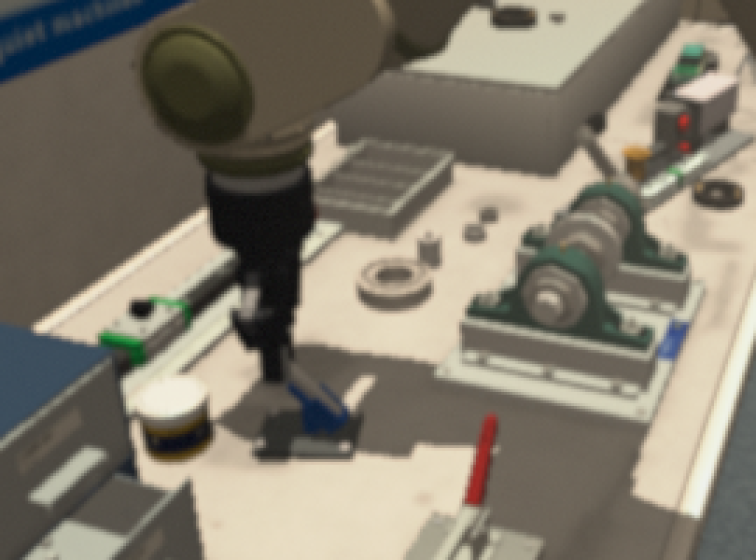

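The grip is only about 4 mm from the pin's end, and the arm stopped 10 mm high. I'll reopen and go lower.

```bash
python3 -m pendant '[[[0,0,0],0,0],[[0,0,0],0,0],[[0,0,0],0,0],[[-2,-1,-4],0,0],[[-2,-1,-4],0,0],[[-1,0,-3],0,0],[[0,0,-2],0,0]]'; python3 -m pendant '[[[0,0,0],0,0],[[0,0,0],0,0]]'
```

```text
time_s: 5.0
position: [0.5022, 0.298, 0.044]
tool_rot: [[0.83, 0.558, 0.014], [0.558, -0.83, 0.009], [0.016, 0.0, -1.0]]
ft_force: [0.7, 1.1, -0.4]
grip_width: 0.0427
time_s: 5.25
position: [0.5023, 0.298, 0.0438]
tool_rot: [[0.83, 0.558, 0.014], [0.558, -0.83, 0.009], [0.016, 0.0, -1.0]]
ft_force: [0.1, -0.6, -0.8]
grip_width: 0.043
```

```bash
python3 -m pendant '[[[0,0,3],0,0],[[0,0,1],0,-1],[[0,0,0],0,-1],[[0,0,0],0,-1],[[0,0,0],0,-1]]' 40;  python3 -m pendant '[[[0,0,8],0,-1],[[0,0,15],0,-1],[[0,0,25],0,-1],[[0,0,35],0,-1],[[0,0,35],0,-1],[[0,0,20],0,-1],[[0,0,0],0,-1]]'
python3 - <<'E'
from h import *
i=grab("scene")[0]; save(cv2.resize(i[130:280,90:230],None,fx=3.5,fy=3.5,interpolation=3),"lift.png")
E
```

```text
time_s: 5.88
position: [0.5025, 0.2981, 0.0485]
tool_rot: [[0.83, 0.558, 0.014], [0.558, -0.83, 0.009], [0.017, 0.001, -1.0]]
ft_force: [-0.8, -0.6, 0.7]
grip_width: 0.0107
time_s: 6.75
position: [0.502, 0.298, 0.1965]
tool_rot: [[0.83, 0.558, 0.018], [0.558, -0.83, 0.01], [0.021, 0.002, -1.0]]
ft_force: [-0.1, -0.9, 0.1]
grip_width: 0.0107
```

View pics/lift.png

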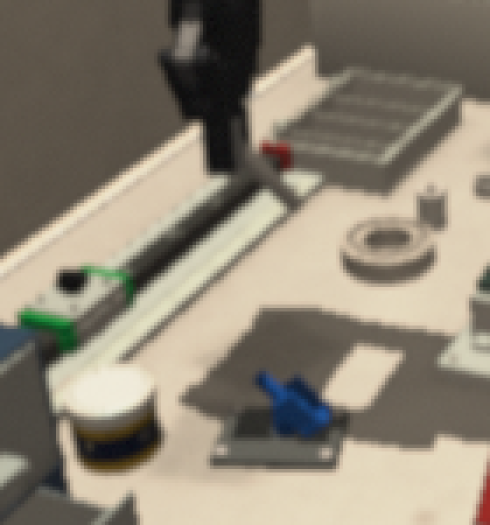

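```bash
python3 -m pendant '[[[1,-20,8],0.05,-1],[[2,-40,8],0.08,-1],[[2,-48,5],0.085,-1],[[2,-48,0],0.085,-1],[[2,-48,0],0.085,-1],[[2,-48,0],0.085,-1],[[2,-48,0],0.085,-1],[[3,-48,0],0.085,-1],[[3,-48,0],0.085,-1],[[3,-48,0],0.085,-1],[[2,-40,0],0.085,-1],[[2,-25,0],0.06,-1]]'; python3 -m pendant '[[[0,0,0],0,-1],[[0,0,0],0,-1]]'
```

```text
time_s: 8.3
position: [0.5206, -0.2252, 0.2041]
tool_rot: [[-0.011, 1.0, -0.018], [1.0, 0.011, 0.015], [0.015, -0.018, -1.0]]
ft_force: [-0.1, 0.2, -1.0]
grip_width: 0.0107
time_s: 8.55
position: [0.5198, -0.2256, 0.202]
tool_rot: [[-0.008, 1.0, -0.021], [1.0, 0.008, 0.017], [0.018, -0.021, -1.0]]
ft_force: [0.5, 0.0, -0.4]
grip_width: 0.0106
```

```bash
python3 -m pendant '[[[4,-8,-15],-0.01,-1],[[4,-8,-25],-0.01,-1],[[0,0,-25],0,-1],[[0,0,-12],0,-1],[[0,0,0],0,-1]]'
python3 - <<'E'
from h import *
i=grab("scene")[0][100:210,255:345]; j=grab("top")[0][165:235,290:400]
o=np.zeros((480,800,3),np.uint8);a=cv2.resize(i,None,fx=4,fy=4,interpolation=3);b=cv2.resize(j,None,fx=4,fy=4,interpolation=3)
o[:440,:360]=a;o[:280,360:800]=b;save(o,"cup1.png")
E
```

```text
time_s: 9.18
position: [0.5284, -0.2389, 0.1198]
tool_rot: [[0.012, 1.0, -0.022], [1.0, -0.012, 0.019], [0.019, -0.023, -1.0]]
ft_force: [-0.3, -0.6, -0.3]
grip_width: 0.0105
```

View pics/cup1.png

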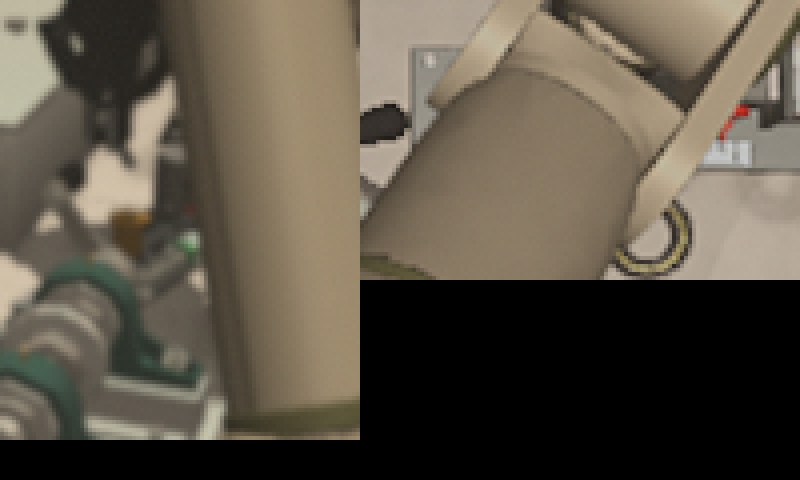

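```bash
python3 -m pendant '[[[-1,-4,-15],0,-1],[[0,0,-15],0,-1],[[0,0,-8],0,-1],[[0,0,-4],0,-1],[[0,0,0],0,-1]]'; python3 -m pendant '[[[0,0,0],0,-1]]'
```

```text
time_s: 9.9
position: [0.528, -0.2438, 0.0772]
tool_rot: [[0.012, 1.0, -0.019], [1.0, -0.012, 0.017], [0.016, -0.019, -1.0]]
ft_force: [0.3, 0.4, 0.7]
grip_width: 0.0109
time_s: 10.02
position: [0.5282, -0.2439, 0.0774]
tool_rot: [[0.012, 1.0, -0.018], [1.0, -0.012, 0.016], [0.016, -0.019, -1.0]]
ft_force: [-0.6, 0.6, -0.3]
grip_width: 0.0106
```

```bash
python3 -m pendant '[[[0,1,-3],0,-1],[[0,0,-3],0,-1],[[0,0,-2],0,-1],[[0,0,0],0,-1]]'; python3 -m pendant '[[[0,-4,2],0,-1],[[0,-4,2],0,-1],[[0,0,0],0,-1]]'
```

```text
time_s: 10.52
position: [0.5284, -0.2429, 0.0694]
tool_rot: [[0.012, 1.0, -0.017], [1.0, -0.012, 0.016], [0.015, -0.018, -1.0]]
ft_force: [-0.1, 0.4, -0.7]
grip_width: 0.0108
time_s: 10.9
position: [0.5285, -0.2518, 0.0739]
tool_rot: [[0.012, 1.0, -0.017], [1.0, -0.012, 0.015], [0.015, -0.017, -1.0]]
ft_force: [0.2, 0.2, -1.7]
grip_width: 0.0108
```

```bash
python3 -m pendant '[[[0,-3,-1],0,-1],[[0,-2,-1],0,-1]]'; python3 -m pendant '[[[0,-3,0],0,-1],[[0,-2,0],0,-1]]';python3 -m pendant '[[[0,-3,0],0,-1],[[0,-2,0],0,-1]]'
```

```text
time_s: 11.15
position: [0.5287, -0.256, 0.0724]
tool_rot: [[0.012, 1.0, -0.017], [1.0, -0.012, 0.017], [0.017, -0.017, -1.0]]
ft_force: [-0.4, 10.7, 11.3]
grip_width: 0.0108
time_s: 11.4
position: [0.5286, -0.2569, 0.0734]
tool_rot: [[0.012, 1.0, -0.017], [1.0, -0.012, 0.025], [0.025, -0.017, -1.0]]
ft_force: [-0.4, 9.3, 4.7]
grip_width: 0.0107
time_s: 11.65
position: [0.5285, -0.2572, 0.0738]
tool_rot: [[0.011, 1.0, -0.018], [0.999, -0.01, 0.034], [0.034, -0.019, -0.999]]
ft_force: [-0.2, 9.3, 3.4]
grip_width: 0.0103
```

```bash
python3 -m pendant '[[[0,1,0],0,-1],[[0,0,0],0,-1]]' 20; python3 -m pendant '[[[0,-3,1],0,-1],[[0,-3,1],0,-1]]';python3 -m pendant '[[[0,-3,1],0,-1],[[0,-3,1],0,-1]]'
```

```text
time_s: 11.9
position: [0.5285, -0.2559, 0.0737]
tool_rot: [[0.011, 1.0, -0.018], [0.999, -0.01, 0.035], [0.034, -0.019, -0.999]]
ft_force: [-0.9, 0.4, -0.2]
grip_width: 0.0107
time_s: 12.15
position: [0.5282, -0.2591, 0.0753]
tool_rot: [[0.011, 1.0, -0.02], [0.999, -0.01, 0.042], [0.042, -0.02, -0.999]]
ft_force: [1.0, 11.4, 3.0]
grip_width: 0.0107
time_s: 12.4
position: [0.5282, -0.2651, 0.0775]
tool_rot: [[0.01, 1.0, -0.02], [0.999, -0.01, 0.043], [0.042, -0.02, -0.999]]
ft_force: [-0.2, -0.5, -0.2]
grip_width: 0.0105
```

Run:
```python
from h import *
i=grab("scene")[0][120:180,265:315]; j=grab("top")[0][165:235,290:400]
o=np.zeros((600,800,3),np.uint8);a=cv2.resize(i,None,fx=8,fy=8,interpolation=3);b=cv2.resize(j,None,fx=3.6,fy=3.6,interpolation=3)
o[:480,:400]=a;o[:252,402:798]=b;save(o,"cup2.png")
```

```text
(no output)
```

View pics/cup2.png

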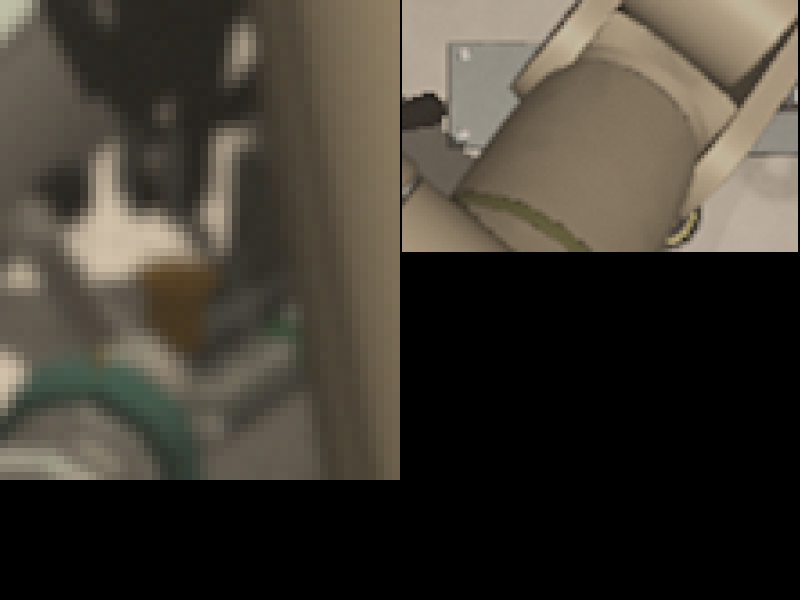

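```bash
cat > sc.py <<'E'
from h import *
import sys
im,d,p,R,t=grab("scene");C=cloud(d,p,R,t)
def px(X):
    c=R@np.array(X)+t;return p["fx"]*c[0]/c[2]+p["cx"],p["fy"]*c[1]/c[2]+p["cy"]
s=env.observe();T=s["position"]
print("tcp",T.round(4),"px",np.round(px(T),1),"cup rim px",np.round(px([.528,-.279,.048]),1))
u,v=px(T);u=int(u);v=int(v)
for r in range(v-6,v+16):
    print(r,' '.join("%4d/%4d/%3d"%tuple((C[r,c]*1000-[528,-279,0]).round().astype(int)) for c in range(u-5,u+9)), )
print("gray");print(cv2.cvtColor(im,cv2.COLOR_RGB2GRAY)[v-6:v+16,u-5:u+9])
E
python3 sc.py
```

```text
tcp [ 0.5282 -0.2651  0.0774] px [285.  146.4] cup rim px [286.7 153.4]
140  153/-204/ -2   16/  22/ 98   10/  24/100    5/  27/102    2/  26/103   -1/  24/103   -6/  26/105   -6/  21/103  -12/  24/105  -15/  23/106  -18/  22/106  -15/  11/102  -18/   9/102  112/-236/ -2
141  148/-196/ -2   15/  22/ 95    7/  29/ 99    8/  22/ 97    3/  23/ 98   -2/  25/100   -5/  25/101  -10/  27/103  -10/  20/100  -13/  20/101  -17/  20/102  -18/  15/101  -17/   8/ 98  107/-228/ -3
142  141/-185/ -1   16/  21/ 91    8/  28/ 95    7/  24/ 94    7/  16/ 92    2/  19/ 94   -6/  25/ 98   -9/  26/ 99  -11/  21/ 98  -13/  19/ 97  -19/  23/100  -17/  13/ 97  -19/   9/ 96  100/-216/ -2
143   19/  21/ 87   17/  18/ 87    8/  28/ 92    5/  26/ 92    7/  16/ 88    5/  12/ 88   -7/  27/ 95   -9/  25/ 95  -11/  22/ 94  -13/  19/ 94  -16/  17/ 94  -15/  10/ 92  -20/  11/ 93   96/-210/ -3
144  128/-164/ -1   15/  21/ 85    7/  28/ 89    5/  25/ 88    6/  18/ 86    7/  10/ 83   -6/  26/ 91   -9/  24/ 91  -12/  23/ 92  -14/  21/ 91  -18/  21/ 92  -14/   6/ 87  -18/   7/ 88   90/-199/ -2
145  124/-157/ -1  122/-162/
[... 3975 characters left out ...]
8 190 186 184 185 186 181 166 140 101  79  99 117]
 [191 191 190 184 173 169 167 160 156 146 116  90  90  98]
 [193 191 184 169 153 140 131 125 125 125 109  91  79  74]
 [185 179 161 135 114 101  92  88  88  90  84  79  69  61]
 [159 149 124  96  80  75  71  70  70  69  69  68  64  59]
 [116 108  93  78  69  67  67  66  66  66  63  62  60  54]
 [ 90  88  83  77  68  59  61  61  63  62  62  58  54  50]
 [ 89  84  82  79  65  58  56  58  59  59  56  57  55  56]
 [ 94  88  85  77  66  57  56  56  58  57  56  58  61  64]
 [ 95  96  88  78  67  59  57  56  57  58  59  62  66  68]
 [ 93  99  95  84  70  60  57  56  58  58  60  62  66  67]
 [ 90 103 106 102  92  75  63  59  57  57  59  60  62  58]]
```

The depth points show the pin still leaning about 37° with its end slipped over the rim on the head side. I'll lift it, go back and enter deeper.

```bash
python3 -m pendant '[[[0,0,8],0,-1],[[0,0,10],0,-1],[[0,10,0],0,-1],[[0,12,0],0,-1],[[0,0,0],0,-1],[[0,0,-10],0,-1],[[0,0,-8],0,-1],[[0,0,0],0,-1]]' 25; python3 -m pendant '[[[0,0,-5],0,-1],[[0,0,-3],0,-1],[[0,0,0],0,-1]]'
```

```text
time_s: 13.55
position: [0.5278, -0.2412, 0.0769]
tool_rot: [[0.011, 1.0, -0.021], [0.999, -0.01, 0.043], [0.043, -0.021, -0.999]]
ft_force: [1.0, -0.3, -0.9]
grip_width: 0.0106
time_s: 13.92
position: [0.5279, -0.2418, 0.0684]
tool_rot: [[0.011, 1.0, -0.021], [0.999, -0.01, 0.042], [0.042, -0.021, -0.999]]
ft_force: [-0.2, -0.2, 0.4]
grip_width: 0.0109
```

```bash
python3 -m pendant '[[[0,-2,-2],0,-1],[[0,-1,-1],0,-1]]'; python3 -m pendant '[[[0,-1,-2],0,-1],[[0,0,-1],0,-1]]';python3 -m pendant '[[[0,0,-2],0,-1],[[0,0,0],0,-1]]'; python3 sc.py | sed -n '1p;9,18p'
```

```text
time_s: 14.18
position: [0.528, -0.245, 0.0654]
tool_rot: [[0.011, 1.0, -0.02], [0.999, -0.01, 0.042], [0.042, -0.021, -0.999]]
ft_force: [-0.3, -0.1, -1.2]
grip_width: 0.0106
time_s: 14.42
position: [0.5281, -0.2464, 0.0624]
tool_rot: [[0.011, 1.0, -0.02], [0.999, -0.01, 0.042], [0.042, -0.02, -0.999]]
ft_force: [-0.9, -2.3, 2.2]
grip_width: 0.0108
time_s: 14.68
position: [0.5285, -0.2469, 0.0614]
tool_rot: [[0.011, 1.0, -0.018], [0.999, -0.01, 0.04], [0.04, -0.019, -0.999]]
ft_force: [-1.0, -0.1, 2.2]
grip_width: 0.011
tcp [ 0.5285 -0.2468  0.0614] px [281.8 152.6] cup rim px [286.7 153.4]
153   93/ -85/ -3   90/ -88/ -3    6/  47/ 64    5/  41/ 62   82/ -96/ -3   78/ -97/ -3   -4/  38/ 63  -10/  42/ 66  -12/  40/ 66  -15/  37/ 66  -13/  28/ 62   -5/   8/ 53    1/ -11/ 45    1/ -17/ 44
154   87/ -75/ -2   85/ -80/ -3   82/ -82/ -3   80/ -86/ -4   75/ -84/ -2   69/ -82/  0   -5/  40/ 61  -12/  45/ 64  -12/  39/ 62   -3/  16/ 52   -5/  12/ 51   -6/   8/ 50    0/ -10/ 42   -3/ -11/ 43
155  -72/ 190/125   79/ -71/ -2   76/ -72/ -2   72/ -72/ -1   72/ -80/ -3   65/ -76/ -1    9/  15/ 45
[... 798 characters left out ...]
-2    6/  12/ 30    3/  11/ 30   -2/  13/ 33   -4/   9/ 32   -8/  10/ 33  -10/   6/ 32  -12/   4/ 32
160  -73/ 190/110  -76/ 189/111  -80/ 190/112  -83/ 190/113  -80/ 179/108   41/ -36/  0   39/ -40/ -1    7/   9/ 25    0/  15/ 29   -1/  10/ 27   -5/  11/ 29   -8/  10/ 29  -10/   6/ 29  -10/   0/ 26
161  -74/ 191/108  -75/ 186/106  -78/ 186/107  -83/ 189/109  -83/ 183/108   39/ -32/ -2   25/ -16/  8    6/  12/ 23    0/  14/ 25   -2/  11/ 25   -5/  10/ 25  -11/  15/ 28  -11/   7/ 26  -11/   1/ 24
162  -74/ 191/105  -76/ 188/104  -79/ 187/105  -80/ 184/104  -85/ 186/106  -85/ 181/104  -87/ 178/104  -89/ 177/104   -1/  16/ 23   -2/  12/ 21   -5/  11/ 22   -6/   5/ 20  -11/   7/ 22  -13/   3/ 21
```

```bash
python3 -m pendant '[[[0,-4,2],0,-1],[[0,-4,2],0,-1]]' 20; python3 -m pendant '[[[0,-4,2],0,-1],[[0,-4,2],0,-1]]'; python3 sc.py | sed -n '1p;5,13p'
```

```text
time_s: 14.98
position: [0.5279, -0.2508, 0.0643]
tool_rot: [[0.011, 1.0, -0.021], [0.999, -0.01, 0.05], [0.05, -0.021, -0.999]]
ft_force: [2.2, 10.4, -0.6]
grip_width: 0.0107
time_s: 15.22
position: [0.5278, -0.2539, 0.0667]
tool_rot: [[0.01, 1.0, -0.023], [0.998, -0.009, 0.061], [0.061, -0.024, -0.998]]
ft_force: [3.4, 9.6, -3.0]
grip_width: 0.0107
tcp [ 0.5278 -0.2541  0.0668] px [283.2 150.4] cup rim px [286.7 153.4]
147   15/  33/ 78   10/  35/ 79    6/  35/ 81    5/  32/ 80    3/  28/ 79   -6/  36/ 84   -8/  35/ 84  -10/  31/ 83  -14/  32/ 85  -18/  33/ 86  -19/  28/ 84  -19/  22/ 82   83/-171/ -4   78/-170/ -3
148   14/  34/ 75   10/  35/ 76    3/  40/ 79    4/  32/ 76    4/  26/ 75   -5/  36/ 80  -11/  40/ 83  -12/  34/ 81  -15/  34/ 82  -19/  35/ 83  -20/  29/ 81  -18/  19/ 78   73/-155/ -1   73/-162/ -3
149  105/-120/ -1   10/  35/ 73    3/  40/ 76    5/  30/ 72    6/  23/ 70   -8/  39/ 78   -9/  35/ 77  -11/  32/ 77  -15/  34/ 78  -19/  33/ 79  -19/  26/ 77  -18/  19/ 74   69/-148/ -1   68/-153/ -3
150   99/-110/ -1    8/  38/ 71    6/  34/ 70    5/  31/ 69    5/  23/ 66  
[... 424 characters left out ...]
67  -12/  32/ 67   -6/  16/ 60   -8/  12/ 59   63/-121/ -3   59/-122/ -3   56/-124/ -2   51/-123/ -1
153   85/ -87/ -2   85/ -93/ -3   80/ -92/ -2   79/ -98/ -4   73/ -96/ -1   15/  -1/ 45   12/  -3/ 45   -1/  14/ 54   -3/  11/ 54   -5/   6/ 53    1/ -11/ 46   -2/ -13/ 45   -4/ -15/ 45    2/ -33/ 38
154   79/ -77/ -1   75/ -77/  0   76/ -86/ -3   73/ -88/ -3   12/   9/ 46   11/   5/ 45    9/   1/ 44   -1/  13/ 50   -6/  15/ 52   -4/   5/ 48   -6/   1/ 47   -1/ -14/ 41   -8/  -9/ 45  -13/  -6/ 47
155   78/ -76/ -4   72/ -73/ -1   71/ -77/ -2   68/ -79/ -2   11/  11/ 43    4/  17/ 47    1/  16/ 47    0/  11/ 46   -1/   6/ 44   -5/   6/ 45   -7/   4/ 45   -5/  -8/ 41  -15/   3/ 47  -17/   1/ 47
```

```bash
python3 -m pendant '[[[0,-7,3],0,-1],[[0,-7,3],0,-1]]' 20; python3 sc.py | sed -n '1p;5,13p'
```

```text
time_s: 15.52
position: [0.5279, -0.2627, 0.0713]
tool_rot: [[0.009, 1.0, -0.025], [0.997, -0.007, 0.074], [0.073, -0.026, -0.997]]
ft_force: [2.6, 9.5, -1.5]
grip_width: 0.0105
tcp [ 0.528  -0.2633  0.0715] px [284.6 148.2] cup rim px [286.7 153.4]
145   18/  22/ 81   13/  24/ 82    6/  30/ 86    7/  21/ 83    7/  15/ 81   -2/  24/ 86   -7/  28/ 88  -11/  27/ 89  -13/  25/ 89  -16/  23/ 89  -19/  22/ 89  -17/  11/ 85   88/-188/ -2   83/-186/  0
146   15/  27/ 79   12/  26/ 80    8/  26/ 81    6/  23/ 80    5/  18/ 79    0/  21/ 81   -8/  28/ 85  -10/  25/ 85  -12/  22/ 84  -17/  24/ 86  -20/  23/ 86  -17/  12/ 82   81/-176/ -1   78/-177/ -1
147  114/-142/ -2   12/  26/ 76    7/  28/ 78    6/  23/ 77    4/  21/ 77    2/  18/ 76   -7/  27/ 81  -11/  27/ 82  -11/  20/ 80  -16/  23/ 82  -19/  21/ 82  -19/  15/ 80   77/-168/ -2   74/-171/ -2
148  107/-130/ -1   11/  27/ 73    6/  28/ 75    7/  22/ 73    4/  19/ 72    2/  16/ 72   -9/  29/ 79  -12/  28/ 79  -13/  24/ 78  -17/  23/ 79  -19/  21/ 79   73/-154/  0   73/-162/ -3   70/-165/ -3
149  105/-126/ -3  102/-130/ -4   99/-131/ -3    4
[... 249 characters left out ...]
65  -11/  25/ 71   -6/  10/ 65   72/-138/ -3   69/-140/ -3   64/-138/ -1   61/-140/ -1   59/-145/ -2
151   89/-100/  1   90/-109/ -2   88/-113/ -3   84/-114/ -2   83/-120/ -4   79/-120/ -3    1/  10/ 60   -2/  10/ 60   -7/  11/ 62   -6/   3/ 59   63/-129/ -2   60/-131/ -2   60/-140/ -5   51/-130/  1
152   89/-100/ -3   86/-102/ -3   82/-103/ -2   80/-108/ -3   77/-110/ -3   73/-110/ -2    2/   8/ 55   -3/  11/ 57   -6/   9/ 58   -6/   3/ 56   62/-127/ -5   56/-124/ -2   53/-127/ -3    4/ -45/ 37
153   81/ -88/ -1   80/ -93/ -2   76/ -93/ -1   73/ -96/ -1   15/  -1/ 45   10/   0/ 47    3/   5/ 50   -3/  10/ 53   -4/   6/ 52   -6/   2/ 51   -3/ -11/ 46   -3/ -18/ 44    4/ -37/ 36   -1/ -35/ 38
```

It's rotating upright inside the cup, now at about 20°. Continuing.

```bash
python3 -m pendant '[[[0,-7,2],0,-1],[[0,-7,1],0,-1]]' 20; python3 sc.py | sed -n '1p;5,13p'
```

```text
time_s: 15.82
position: [0.528, -0.2719, 0.0735]
tool_rot: [[0.009, 1.0, -0.027], [0.996, -0.006, 0.086], [0.086, -0.027, -0.996]]
ft_force: [1.7, 10.5, 4.5]
grip_width: 0.0107
tcp [ 0.528  -0.2725  0.0736] px [286.1 146.8] cup rim px [286.7 153.4]
143   16/  14/ 86    9/  20/ 89    5/  19/ 90    8/   8/ 86    2/  13/ 88   -7/  21/ 93   -9/  18/ 93  -11/  16/ 93  -14/  15/ 93  -18/  15/ 94  -18/   8/ 92  -19/   3/ 90   89/-204/  0    8/ -61/ 64
144   15/  14/ 82   10/  17/ 84    4/  22/ 87    3/  16/ 86    1/  14/ 86   -5/  17/ 88  -10/  19/ 90  -10/  13/ 88  -13/  11/ 88  -19/  16/ 91  -15/   3/ 86  -17/  -1/ 85   88/-204/ -3    8/ -63/ 60
145   14/  16/ 80   10/  17/ 81    7/  16/ 81    6/  10/ 80    1/  12/ 81   -6/  19/ 85   -9/  17/ 86  -11/  15/ 85  -16/  17/ 87  -18/  13/ 86  -18/   7/ 84  -19/   1/ 83   12/ -63/ 55    8/ -62/ 56
146  112/-152/ -1    8/  20/ 79    6/  16/ 78    5/  12/ 77    1/  12/ 78   -6/  18/ 82  -10/  20/ 83  -11/  14/ 82  -12/  10/ 81  -18/  13/ 83  -17/   5/ 80   79/-180/ -2   14/ -67/ 50    5/ -58/ 55
147  109/-147/ -3    8/  20/ 75    7/  14/ 74    5/
[... 248 characters left out ...]
77  -13/  17/ 76  -13/  10/ 74   72/-153/  0   71/-158/ -1   68/-160/ -1   11/ -62/ 44    5/ -58/ 47
149   96/-126/ -1   95/-132/ -3   89/-129/  0   88/-134/ -2    3/   9/ 66   -3/  12/ 68   -4/   7/ 67   -7/   6/ 67   73/-147/ -2   70/-149/ -2   65/-147/  0   68/-160/ -5   11/ -63/ 40    9/ -65/ 40
150   94/-122/ -3   87/-119/  0   87/-125/ -2   83/-127/ -2    5/   4/ 60   -3/  12/ 65   -4/   7/ 63   -7/   5/ 63   68/-138/ -2   65/-139/ -2   60/-140/ -1   60/-147/ -3   11/ -63/ 37    5/ -59/ 40
151   89/-114/ -3   83/-112/ -1   81/-117/ -2   77/-117/ -1    2/   9/ 59    0/   5/ 58   -3/   3/ 58   -4/  -1/ 57   65/-133/ -4   58/-129/ -1   57/-133/ -2   55/-137/ -2    6/ -54/ 37    3/ -56/ 37
```

```bash
python3 -m pendant '[[[0,-7,0],0,-1],[[0,-3,-3],0,-1],[[0,0,-5],0,-1]]' 20; python3 -m pendant '[[[0,0,-5],0,-1],[[0,0,-4],0,-1]]'; python3 sc.py | sed -n '1p;5,11p'
```

```text
time_s: 16.25
position: [0.5292, -0.2764, 0.0723]
tool_rot: [[0.007, 1.0, -0.024], [0.995, -0.004, 0.097], [0.097, -0.024, -0.995]]
ft_force: [-9.4, 10.1, 44.4]
grip_width: 0.0102
time_s: 16.5
position: [0.5293, -0.2758, 0.0718]
tool_rot: [[0.005, 1.0, -0.021], [0.996, -0.003, 0.095], [0.094, -0.021, -0.995]]
ft_force: [-10.3, 5.6, 29.3]
grip_width: 0.0108
tcp [ 0.5292 -0.2758  0.0718] px [286.3 146.9] cup rim px [286.7 153.4]
143   17/  12/ 85   11/  15/ 87    8/  15/ 88    8/   9/ 86    3/  10/ 88   -1/  10/ 88   -7/  15/ 91  -11/  14/ 92  -11/   9/ 90  -16/  10/ 92  -17/   7/ 91  -18/   1/ 89   91/-207/ -1    8/ -61/ 64
144   17/  11/ 81   11/  15/ 83    9/  13/ 83    6/  11/ 84    0/  14/ 86   -3/  13/ 86   -7/  14/ 87  -12/  16/ 89  -13/  12/ 88  -16/  10/ 88  -18/   7/ 88  -17/  -1/ 85   86/-199/ -1    6/ -58/ 62
145   17/  11/ 77   13/  12/ 79    8/  13/ 80    8/   8/ 79    1/  12/ 81   -1/  10/ 81   -6/  13/ 83  -12/  15/ 86  -14/  12/ 85  -16/  10/ 85  -14/   0/ 81  -17/  -1/ 82   11/ -61/ 56    6/ -59/ 58
146  113/-154/ -2   11/  14/ 76    6/  16/ 78    7/   9/ 76    5/   6/ 75   -5/  17/ 81   -7/  13/ 80  -11/  13/ 81  -13/  11/ 81  -16/   9/ 81  -17/   4/ 80   79/-179/ -2   12/ -64/ 51    9/ -64/ 52
147  108/-146/ -2   12/  13/ 72    6/  17/ 75    7/   9/ 72    2/  11/ 74   -3/  13/ 76   -9/  16/ 78  -10/  11/ 77  -13/  11/ 77  -16/   8/ 77   78/-170/ -2   73/-170/ -1   11/ -62/ 48    8/ -63/ 49
148  101/-135/ -1   99/-138/ -2   95/-138/ -1   92/-142/ -1    4/   5/ 68   -4/  14/ 73   -6/  11/ 72  -12/  15/ 75   -9/   4/ 71   77/-161/ -3   74/-163/ -3   67/-159/ -1   10/ -61/ 45    7/ -63/ 45
149   99/-131/ -3   94/-131/ -2   91/-133/ -2   88/-135/ -2    4/   5/ 64   -1/   9/ 67   -2/   4/ 66   -4/   0/ 65   74/-149/ -3   71/-151/ -3   67/-152/ -2   62/-149/  0   10/ -60/ 42    8/ -64/ 41
```

```bash
python3 -m pendant '[[[0,0,1],0,-1],[[-2,2,0],0,-1],[[0,0,-2],0,-1]]' 20; python3 -m pendant '[[[-1,1,-3],0,-1],[[0,0,-3],0,-1]]'
```

```text
time_s: 16.92
position: [0.5271, -0.2733, 0.0709]
tool_rot: [[0.005, 1.0, -0.02], [0.995, -0.003, 0.095], [0.095, -0.021, -0.995]]
ft_force: [0.8, 0.3, -0.6]
grip_width: 0.0107
time_s: 17.18
position: [0.5271, -0.273, 0.0645]
tool_rot: [[0.005, 1.0, -0.018], [0.996, -0.003, 0.094], [0.094, -0.018, -0.995]]
ft_force: [1.5, -0.8, 1.6]
grip_width: 0.0105
```

```bash
python3 -m pendant '[[[0,-1,-3],0,-1],[[0,-1,-3],0,-1]]' 20; python3 -m pendant '[[[0,-1,-3],0,-1],[[0,0,-2],0,-1]]'; python3 sc.py | sed -n '1p;2,11p'
```

```text
time_s: 17.42
position: [0.5273, -0.2745, 0.058]
tool_rot: [[0.005, 1.0, -0.018], [0.995, -0.003, 0.095], [0.095, -0.018, -0.995]]
ft_force: [2.7, 2.5, 2.1]
grip_width: 0.0107
time_s: 17.68
position: [0.5278, -0.2747, 0.0566]
tool_rot: [[0.004, 1.0, -0.016], [0.995, -0.003, 0.096], [0.096, -0.016, -0.995]]
ft_force: [-4.2, 4.0, 21.9]
grip_width: 0.0104
tcp [ 0.5278 -0.2747  0.0566] px [286.2 151.4] cup rim px [286.7 153.4]
145   15/  14/ 79   12/  13/ 79    8/  13/ 80    6/  11/ 80    2/  10/ 81   -4/  15/ 84   -6/  12/ 83  -12/  15/ 86  -12/   9/ 83  -15/   8/ 84  -20/  10/ 86  -18/   1/ 83   13/ -65/ 54    9/ -63/ 56
146   19/   8/ 73   12/  13/ 76    7/  15/ 78    4/  14/ 78    1/  13/ 78   -4/  15/ 80   -8/  15/ 81  -14/  18/ 83  -11/   8/ 80  -17/  11/ 82  -19/   7/ 81  -18/  -1/ 78   13/ -64/ 51    9/ -66/ 51
147   17/  11/ 70   11/  13/ 72    7/  15/ 74    5/  12/ 73    0/  14/ 75   -3/  13/ 76   -7/  13/ 77  -11/  13/ 77  -13/  10/ 77  -15/   8/ 77  -19/   8/ 78  -18/  -1/ 75   12/ -63/ 48    7/ -61/ 50
148   15/  13/ 68   10/  16/ 70    8/  13/ 70    6/   9/ 69    0/  13/ 71
[... 626 characters left out ...]
63  -10/  11/ 63  -13/   8/ 62  -17/  10/ 64  -18/   5/ 63   53/-133/ -1    8/ -58/ 35    1/ -52/ 39
152   82/-104/ -2   77/-102/  0   73/-103/  0   74/-111/ -3    1/  10/ 56   -6/  15/ 59   -9/  15/ 60  -13/  15/ 61  -13/   7/ 59  -14/   3/ 57   52/-125/ -2    5/ -46/ 36    2/ -48/ 36   -1/ -49/ 37
153   76/ -94/ -1   73/ -94/ -1   12/   4/ 48   13/  -4/ 45    1/  10/ 52   -3/   9/ 53   -9/  14/ 57  -12/  13/ 57   -2/ -12/ 46   -6/ -12/ 47    4/ -36/ 36   -3/ -31/ 40   -5/ -35/ 39   -7/ -39/ 38
154   71/ -86/ -1   12/  11/ 46   11/   6/ 45   11/  -1/ 43    1/   9/ 49   -4/  12/ 51   -4/   5/ 48   -7/   3/ 48   -5/  -8/ 44   -6/ -12/ 43  -12/  -9/ 46   -7/ -24/ 39   -8/ -29/ 38  -10/ -32/ 37
```

```bash
python3 -m pendant '[[[0,-1,1],0,-1],[[0,0,0],0,-0.5],[[0,0,0],0,0],[[0,0,0],0,0.3],[[0,0,0],0,0.3]]' 20; python3 -m pendant '[[[0,0,10],0,0.3],[[0,0,20],0,0.3],[[0,0,30],0,0.3],[[0,0,20],0,0.3],[[0,0,0],0,0.3]]';  python3 - <<'E'
from h import *
im,d,p,R,t=grab("scene");C=cloud(d,p,R,t)
Q=C[120:165,270:310].reshape(-1,3)-[.528,-.279,0];k=(np.hypot(Q[:,0],Q[:,1])<.016)&(Q[:,2]>.05)&(Q[:,2]<.1)
o=np.argsort(Q[k][:,2]);print((Q[k][o]*1000).round().astype(int).tolist())
save(cv2.resize(im[105:175,255:325],None,fx=7,fy=7,interpolation=3),"stand.png")
E
```

```text
time_s: 18.35
position: [0.5262, -0.2754, 0.0562]
tool_rot: [[0.005, 1.0, -0.02], [0.995, -0.003, 0.098], [0.098, -0.02, -0.995]]
ft_force: [-0.2, -0.9, 0.0]
grip_width: 0.0554
time_s: 18.98
position: [0.5262, -0.2756, 0.1409]
tool_rot: [[0.004, 1.0, -0.019], [0.995, -0.003, 0.096], [0.096, -0.019, -0.995]]
ft_force: [-0.3, 0.1, 0.8]
grip_width: 0.0555
[[-6, 8, 50], [-5, 6, 53], [-3, 10, 53], [1, 9, 56], [-1, 8, 56], [-5, 8, 57], [1, 11, 60], [-5, 7, 60], [-2, 9, 60], [3, 7, 62], [-5, 7, 64], [-3, 11, 64], [3, 8, 66], [-2, 10, 67], [-5, 8, 68], [7, 8, 68], [3, 8, 69], [-3, 6, 70], [-1, 9, 71], [7, 9, 72], [-2, 4, 73], [2, 11, 74], [-3, 12, 76], [6, 11, 76], [-4, 7, 77], [-1, 10, 78], [1, 13, 78], [4, 14, 81], [-4, 8, 82], [1, 13, 82], [-3, 13, 83], [1, 6, 83], [1, 12, 85], [4, 15, 85], [-5, 11, 86], [-1, 4, 86], [5, 13, 88], [2, 12, 88], [-1, 11, 88], [3, 4, 89]]
```

View pics/stand.png

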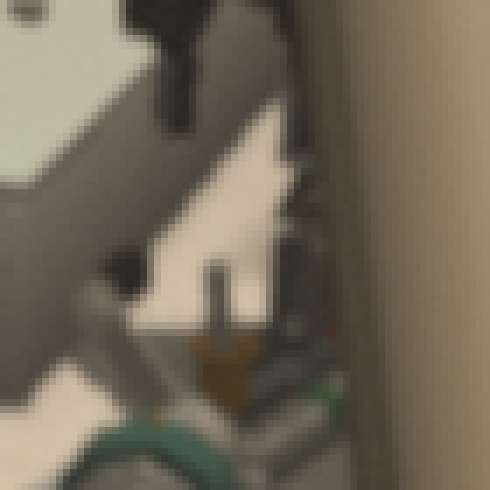

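```bash
cat > lean.py <<'E'
from h import *
N=8;A=[grab("scene") for _ in range(N)];_,_,p,R,t=A[0]
G=np.mean([cv2.cvtColor(a[0],cv2.COLOR_RGB2GRAY) for a in A],0)
D=np.array([a[1] for a in A]);D[D==0]=np.nan;d=np.nanmedian(D,0);C=cloud(d,p,R,t)
O=np.array([.528,-.279,0])
def px(X):
    c=R@np.array(X)+t;return p["fx"]*c[0]/c[2]+p["cx"],p["fy"]*c[1]/c[2]+p["cy"]
for z in(.055,.085):print("axis px",np.round(px(O+[0,0,z]),2))
rows=[]
for v in range(143,153):
    g=G[v,278:294];w=np.clip(g.max()-20-g,0,None);print(v,g.astype(int))
Q=(C[130:160,275:300].reshape(-1,3)-O)*1000;k=(np.hypot(Q[:,0],Q[:,1])<16)&(Q[:,2]>52)&(Q[:,2]<86)
Q=Q[k];print(len(Q));
for ax in(0,1):
    c=np.polyfit(Q[:,2],Q[:,ax],1);print("xy"[ax],"slope",c[0],"at z=70",np.polyval(c,70))
E
python3 lean.py
```

```text
axis px [286.79 151.43]
axis px [287.31 142.99]
143 [188 191 191 192 190 175 139 106 104 130 159 168 166 164 153 121]
144 [189 191 192 192 190 173 127  87  87 122 162 174 174 171 158 120]
145 [190 192 192 193 191 173 127  83  80 121 167 183 183 181 165 123]
146 [191 192 193 193 191 176 131  86  80 122 171 188 190 188 170 123]
147 [192 193 193 193 193 178 137  90  79 122 172 191 193 190 171 121]
148 [192 191 191 192 192 178 139  92  79 118 167 189 193 191 172 119]
149 [190 187 187 190 188 175 138  92  77 110 156 180 186 185 166 115]
150 [183 179 180 182 178 164 130  90  75  97 133 154 160 159 142 100]
151 [159 158 158 159 154 138 113  84  73  82 101 112 115 112 100  74]
152 [119 119 119 119 114 104  89  75  71  74  79  83  82  75  66  56]
33
x slope 0.08698179397125429 at z=70 -0.4958548159985945
y slope 0.12337505195761934 at z=70 9.233305256250402lean.py:4: RuntimeWarning: All-NaN slice encountered
  D=np.array([a[1] for a in A]);D[D==0]=np.nan;d=np.nanmedian(D,0);C=cloud(d,p,R,t)
```

Numbers and picture agree that the pin is down in the cup, but it leans about 0.13 rad, too close to the 0.16 limit. I'll regrip it at the top, draw it upright and release.

```bash
python3 -m pendant '[[[1,0,-15],0,0.3],[[0,0,-25],0,0.3],[[0,0,-20],0,0.3],[[0,0,-12],0,0.3],[[0,0,-4],0,0.3],[[0,0,0],0,0.3]]' 20; python3 -m pendant '[[[0,0,0],0,-0.2],[[0,0,0],0,-1],[[0,0,0],0,-1],[[0,0,0],0,-1],[[0,0,0],0,-1]]'
```

```text
time_s: 20.18
position: [0.5261, -0.2746, 0.0567]
tool_rot: [[0.005, 1.0, -0.024], [0.995, -0.003, 0.101], [0.101, -0.025, -0.995]]
ft_force: [0.6, 0.4, 0.1]
grip_width: 0.0553
time_s: 20.8
position: [0.5271, -0.2749, 0.0582]
tool_rot: [[0.005, 1.0, -0.021], [0.995, -0.003, 0.099], [0.099, -0.021, -0.995]]
ft_force: [0.4, 0.2, -1.5]
grip_width: 0.0111
```

```bash
python3 -m pendant '[[[0,-3,0],0,-1],[[0,-2,0],0,-1],[[0,0,0],0,-1]]'
```

```text
time_s: 21.18
position: [0.5274, -0.2786, 0.0584]
tool_rot: [[0.005, 1.0, -0.021], [0.995, -0.002, 0.102], [0.102, -0.021, -0.995]]
ft_force: [1.0, 2.0, -0.5]
grip_width: 0.0112
```

```bash
python3 -m pendant '[[[0,-1,0],0,-1],[[0,0,0],0,-0.6],[[0,0,0],0,-0.4],[[0,0,0],0,0],[[0,0,0],0,0.3]]' 20; python3 -m pendant '[[[0,0,10],0,0.3],[[0,0,20],0,0.3],[[0,0,30],0,0.3],[[0,0,20],0,0.3],[[0,0,0],0,0.3]]'; python3 lean.py 2>/dev/null
```

```text
time_s: 21.8
position: [0.5269, -0.281, 0.0585]
tool_rot: [[0.005, 1.0, -0.021], [0.995, -0.003, 0.1], [0.1, -0.022, -0.995]]
ft_force: [-0.6, 0.2, -0.9]
grip_width: 0.0557
time_s: 22.42
position: [0.5268, -0.2812, 0.1434]
tool_rot: [[0.005, 1.0, -0.02], [0.995, -0.003, 0.098], [0.098, -0.021, -0.995]]
ft_force: [-1.1, -0.4, -0.1]
grip_width: 0.0554
axis px [286.79 151.43]
axis px [287.31 142.99]
143 [188 191 191 191 191 189 170 123  86  91 123 155 166 164 153 121]
144 [189 191 191 192 191 189 169 120  80  86 124 160 173 171 158 120]
145 [190 192 192 192 192 190 171 122  81  87 128 168 182 181 166 123]
146 [191 192 193 193 193 191 173 126  83  88 131 173 189 188 170 124]
147 [192 192 192 193 193 192 174 127  83  88 132 176 192 190 172 120]
148 [192 191 191 192 192 191 174 127  84  88 132 175 187 185 165 116]
149 [184 180 180 182 183 183 168 124  83  87 127 162 167 160 144 101]
150 [160 152 152 156 156 156 145 109  79  82 112 135 129 119 105  78]
151 [122 114 113 115 114 114 107  87  74  76  90 100  96  86  76  61]
152 [97 94 93 92 90 87 82 75 71 73 77 81 79 71 62 54]
38
x slope 0.06508527912981625 at z=70 -0.02565889816980249
y slope 0.04940690807441728 at z=70 3.8427421853072015
```

Pin is upright now. Moving over the grip head.

```bash
python3 -m pendant '[[[0,-20,0],-0.01,0.6],[[0,-28,0],0,0.6],[[-1,-20,0],0,0.6],[[0,-6,0],0,0.6],[[0,0,0],0,0.6]]' 20
python3 - <<'E'
from h import *
im,d,p,R,t=grab("top");C=cloud(d,p,R,t);save(cv2.resize(im[160:220,330:450],None,fx=6,fy=6,interpolation=3),"head.png")
P=C.reshape(-1,3);k=(abs(P[:,0]-.527)<.03)&(abs(P[:,1]+.36)<.05)&(P[:,2]>.07)&(P[:,2]<.09);print(k.sum())
im,d,p,R,t=grab("scene");C=cloud(d,p,R,t);P=C.reshape(-1,3)
k=(abs(P[:,0]-.52)<.035)&(abs(P[:,1]+.36)<.045)&(P[:,2]>.03)&(P[:,2]<.09);Q=P[k]
for lo in range(30,90,6):
    q=Q[(Q[:,2]*1000>=lo)&(Q[:,2]*1000<lo+6)];print(lo,len(q),(q.min(0)*1000).round(),(q.max(0)*1000).round(),(np.median(q,0)*1000).round()) if len(q) else 0
E
```

```text
time_s: 23.45
position: [0.5245, -0.3601, 0.1399]
tool_rot: [[0.018, 1.0, -0.024], [0.995, -0.015, 0.102], [0.102, -0.025, -0.994]]
ft_force: [0.5, -0.5, 0.3]
grip_width: 0.0685
0
30 12 [ 513. -353.   31.] [ 536. -318.   36.] [ 517. -340.   33.]
36 26 [ 510. -352.   36.] [ 539. -318.   41.] [ 524. -339.   38.]
42 17 [ 511. -347.   42.] [ 542. -336.   48.] [ 525. -341.   46.]
48 9 [ 512. -348.   49.] [ 540. -335.   54.] [ 524. -343.   51.]
54 14 [ 511. -343.   54.] [ 540. -337.   59.] [ 524. -340.   56.]
60 12 [ 513. -344.   60.] [ 538. -338.   65.] [ 527. -342.   62.]
66 13 [ 510. -345.   67.] [ 537. -335.   72.] [ 524. -340.   70.]
72 13 [ 513. -387.   73.] [ 551. -336.   78.] [ 526. -341.   76.]
78 26 [ 515. -391.   78.] [ 553. -340.   83.] [ 533. -354.   80.]
84 1 [ 545. -388.   85.] [ 545. -388.   85.] [ 545. -388.   85.]
```

View pics/head.png

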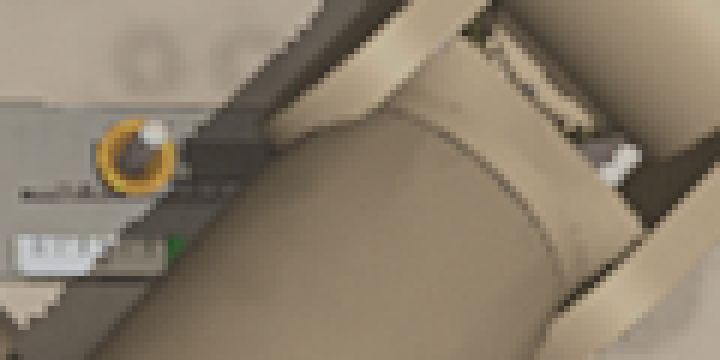

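The pin (bright top at (152,132)) stands inside the cup ring at (137,158). The head's front face at y -0.341 confirms its middle at -0.359. Descending.

```bash
python3 -m pendant '[[[1,3,-25],0,0.6],[[0,0,-30],0,0.6],[[0,0,-20],0,0.6],[[0,0,-12],0,0.6],[[0,0,-5],0,0.6],[[0,0,0],0,0.6],[[0,0,0],0,0.6]]' 20
```

```text
time_s: 24.42
position: [0.5274, -0.3533, 0.0486]
tool_rot: [[0.012, 1.0, -0.021], [0.995, -0.01, 0.099], [0.099, -0.022, -0.995]]
ft_force: [-0.7, -0.4, -0.3]
grip_width: 0.0682
```

```bash
python3 -m pendant '[[[-2,-4,-4],0,0.6],[[0,0,-3],0,0.6],[[0,0,0],0,0.6]]' 20; python3 -m pendant '[[[0,0,0],0,-0.1],[[0,0,0],0,-1],[[0,0,0],0,-1],[[0,0,0],0,-1],[[0,0,0],0,-1]]' 50
```

```text
time_s: 24.8
position: [0.5254, -0.358, 0.042]
tool_rot: [[0.012, 1.0, -0.019], [0.995, -0.011, 0.098], [0.098, -0.021, -0.995]]
ft_force: [-0.2, -0.1, 0.5]
grip_width: 0.0684
time_s: 25.42
position: [0.5255, -0.3582, 0.0431]
tool_rot: [[0.012, 1.0, -0.019], [0.995, -0.01, 0.097], [0.097, -0.02, -0.995]]
ft_force: [1.5, -0.2, 1.3]
grip_width: 0.0301
```

```bash
python3 -m pendant '[[[0,2,0],0,-1],[[0,3,0],0,-1],[[0,4,0],0,-1],[[0,0,0],0,-1]]' 50
```

```text
time_s: 25.92
position: [0.5256, -0.3486, 0.0431]
tool_rot: [[0.012, 1.0, -0.019], [0.995, -0.01, 0.097], [0.097, -0.02, -0.995]]
ft_force: [2.4, 1.8, 1.8]
grip_width: 0.0305
```

```bash
python3 -m pendant '[[[0,4,0],0,-1],[[0,6,0],0,-1],[[0,6,0],0,-1],[[0,6,0],0,-1],[[0,6,0],0,-1],[[0,6,0],0,-1],[[0,5,0],0,-1],[[0,3,0],0,-1],[[0,1,0],0,-1],[[0,0,0],0,-1]]' 50
python3 - <<'E'
from h import *
im,d,p,R,t=grab("scene");im2=grab("top")[0]
o=np.zeros((600,780,3),np.uint8);a=cv2.resize(im[110:180,265:335],None,fx=6,fy=6,interpolation=3);b=cv2.resize(im2[165:225,330:400],None,fx=5,fy=5,interpolation=3)
o[:420,:420]=a;o[:300,425:775]=b;save(o[:420],"pull.png")
h=cv2.cvtColor(im,cv2.COLOR_RGB2HSV).astype(int)
for n,m in(("red",((h[...,0]<8)|(h[...,0]>172))&(h[...,1]>110)),("green",(h[...,0]>45)&(h[...,0]<80)&(h[...,1]>90))):
    v,u=np.nonzero(m[120:175,270:330]);print(n,[(a+270,b+120) for a,b in zip(u,v)])
E
```

```text
time_s: 27.18
position: [0.5262, -0.3024, 0.043]
tool_rot: [[0.012, 1.0, -0.018], [0.995, -0.01, 0.096], [0.096, -0.019, -0.995]]
ft_force: [3.2, -0.4, -0.2]
grip_width: 0.0305
red [(np.int64(294), np.int64(156)), (np.int64(295), np.int64(156)), (np.int64(296), np.int64(156)), (np.int64(294), np.int64(157)), (np.int64(295), np.int64(157)), (np.int64(296), np.int64(157)), (np.int64(297), np.int64(157)), (np.int64(295), np.int64(158)), (np.int64(296), np.int64(158)), (np.int64(297), np.int64(158)), (np.int64(296), np.int64(159))]
green []
```

View pics/pull.png

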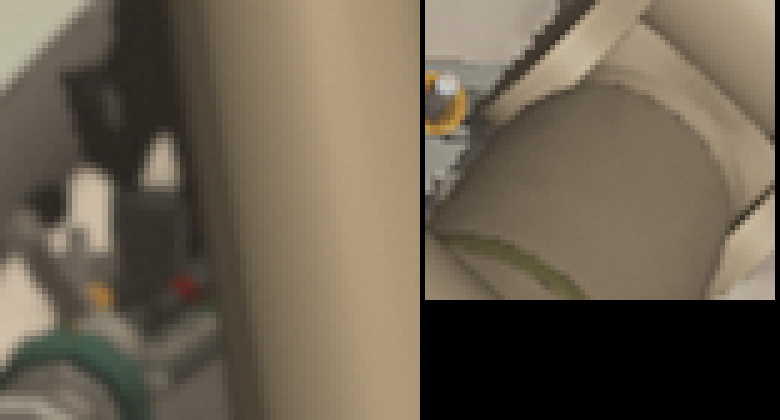

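Run:
```python
from h import *
im,d,p,R,t=grab("scene");C=cloud(d,p,R,t)
z=np.load("scene0.npz");i0=z["im"];C0=cloud(z["d"],p,R,t)
def sel(im,lo):
    h=cv2.cvtColor(im,cv2.COLOR_RGB2HSV).astype(int);H,S=h[...,0],h[...,1]
    m=(((H<9)|(H>170))&(S>lo)) if lo>0 else (H>45)&(H<85)&(S>-lo)
    o=np.zeros(m.shape,bool);o[130:180,275:325]=m[130:180,275:325];return o
for n,I,CC,lo in(("green0",i0,C0,-60),("red0",i0,C0,110),("green now",im,C,-45),("red now",im,C,110)):
    m=sel(I,lo);v,u=np.nonzero(m);print(n,len(u))
    for a,b in list(zip(u,v))[:24]:print("  ",a,b,I[b,a],(CC[b,a]*1000).round(),"z24:",(onplane(a,b,.024,p,R,t)[:2]*1000).round(1))
```

```text
green0 14
   299 159 [ 85 101  77] [ 511. -339.   11.] z24: [ 497.5 -312. ]
   298 160 [ 84 103  76] [ 511. -332.   10.] z24: [ 496.1 -302.5]
   299 160 [ 90 125  85] [ 507. -331.   11.] z24: [ 493.4 -304.6]
   300 160 [104 142  98] [ 508. -340.    8.] z24: [ 490.7 -306.6]
   301 160 [120 150 111] [ 492. -316.   20.] z24: [ 488.  -308.6]
   299 161 [109 142 102] [ 489. -297.   24.] z24: [ 489.4 -297.3]
   300 161 [109 150 104] [ 486. -297.   25.] z24: [ 486.7 -299.3]
   301 161 [107 150 102] [ 485. -303.   23.] z24: [ 484.  -301.3]
   302 161 [113 152 108] [ 481. -303.   24.] z24: [ 481.3 -303.3]
   302 162 [ 93 125  89] [ 479. -299.   23.] z24: [ 477.4 -296.1]
   303 162 [102 123  92] [ 475. -299.   24.] z24: [ 474.7 -298.1]
   303 163 [75 88 65] [ 474. -297.   21.] z24: [ 470.8 -290.9]
   279 167 [70 92 77] [413. -36. 120.] z24: [ 518.1 -216.1]
   280 168 [68 90 75] [409. -36. 118.] z24: [ 511.5 -211.6]
red0 40
   303 141 [115  51  44] [ 509. -354.   74.] z24: [ 568.  -470.9]
   304 141 [131  51  44] [ 511. -365.   70.] z24: [ 565.  -473.2]
   305 141 [112  57  49] [ 513. -377.   6
[... 2956 characters left out ...]
-326.3]
   296 156 [85 53 46] [ 535. -360.    9.] z24: [ 518.3 -328.4]
   294 157 [85 45 38] [ 510. -299.   33.] z24: [ 519.6 -316.7]
   295 157 [94 44 36] [ 508. -302.   32.] z24: [ 516.8 -318.7]
   296 157 [92 44 36] [ 506. -305.   32.] z24: [ 514.1 -320.8]
   297 157 [85 51 44] [ 502. -304.   33.] z24: [ 511.3 -322.9]
   294 158 [79 50 44] [ 510. -299.   29.] z24: [ 515.3 -309.2]
   295 158 [85 45 38] [ 505. -297.   31.] z24: [ 512.6 -311.2]
   296 158 [83 38 32] [ 504. -302.   30.] z24: [ 509.8 -313.3]
   297 158 [76 44 38] [ 501. -304.   30.] z24: [ 507.1 -315.3]
   296 159 [70 41 35] [ 503. -301.   27.] z24: [ 505.7 -305.8]
   297 159 [67 44 35] [ 515. -332.   12.] z24: [ 502.9 -307.9]
```

```bash
python3 -m pendant '[[[0,2,0],0,-1],[[0,1.5,0],0,-1],[[0,0,0],0,-1],[[0,0,0],0,-1],[[0,0,0],0,-1],[[0,0,0],0,-1]]' 50
python3 - <<'E'
from h import *
Y=[]
for _ in range(10):
    im,d,p,R,t=grab("scene");C=cloud(d,p,R,t);h=cv2.cvtColor(im,cv2.COLOR_RGB2HSV).astype(int)
    m=((h[...,0]<9)|(h[...,0]>170))&(h[...,1]>110)
    Q=C[130:180,275:325][m[130:180,275:325]];Y+=list(Q[(Q[:,2]>.022)&(Q[:,2]<.045)])
Y=np.array(Y)*1000;print("red median",np.median(Y,0),len(Y),np.percentile(Y[:,1],[10,90]))
# pin check: points near expected axis
s=env.observe();print(s["position"],s["grip_width"])
c=np.array([.5285,s["position"][1]+.0792-.0000,0]);Q=C[100:180,255:315].reshape(-1,3)-c
k=(np.hypot(Q[:,0],Q[:,1])<.02)&(Q[:,2]>.053)&(Q[:,2]<.095);print("pin pts",k.sum(),(Q[k]*1000).round().astype(int).tolist())
E
```

```text
time_s: 28.08
position: [0.5262, -0.299, 0.043]
tool_rot: [[0.012, 1.0, -0.018], [0.995, -0.01, 0.096], [0.096, -0.019, -0.995]]
ft_force: [4.0, -0.0, -0.5]
grip_width: 0.0304
red median [ 506.52913804 -298.53766997   31.89257814] 124 [-306.07991247 -294.0326952 ]
[ 0.52621591 -0.29900435  0.04304179] 0.030755711118415206
pin pts 28 [[7, -1, 88], [3, 0, 89], [2, -6, 87], [5, 2, 86], [0, 4, 88], [-2, 1, 87], [3, 5, 84], [-1, 5, 85], [-1, 0, 83], [1, 8, 82], [2, 1, 79], [-2, 2, 81], [3, 5, 77], [-4, 10, 80], [-4, 4, 78], [4, 3, 73], [0, 3, 73], [-2, 0, 73], [2, 5, 70], [0, 3, 70], [-4, 4, 71], [1, 7, 68], [0, 2, 66], [-3, 2, 67], [-1, 3, 63], [-3, 1, 63], [-4, 3, 61], [-4, 2, 57]]
```

```bash
python3 -c "
from rig import ticket,env
print(env.observe()['time_s']);print(ticket.close_job())"
```

```text
28.575
the job is handed in; nothing more can be done
None
```

I handed the job in at 28.6 s: the pin stands in the cup, and the arm is drawn out to the green tab with the fingers still squeezing the head and button. No verdict was reported, so everything below rests on my own measurements.

- **Pin:** I levered it upright in the cup. On the first try its end slipped over the rim on the head side, so I lifted it, went back in deeper and pushed it down to the floor. After I let go it leaned about 0.13 rad, too close to the 0.16 limit. I regripped it, drew it upright and released it again. After that the camera images and depth data showed a lean of about 0.05 to 0.08 rad. The last depth check, after the pull, put its top at about 88 to 89 mm; seated it should be 90 mm.
- **Arm:** I squeezed the head with 50 N. The finger reading was 30 mm, and the pin's earlier reading was also about 1 mm low. The arm then slid freely with about 2 N, so the button must be in, though I did not see it directly. The tool moved 59.2 mm. The pointer is at world y ≈ -0.2985 and the tab at -0.299 to -0.2995, so within about 1 mm.
- **Left imperfect:** The tool ended about 5.5° off vertical from the levering. A sideways force of about 4 N remained on the grip.
- **Not checked:** I did not re-measure the bearing and the tin at the end, but no move brought the gripper near them.

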